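# Clamp a fossil block in the eccentric-lock specimen clamp

## Task

Clamp the fossil block in the specimen clamp, ready for preparation: swing the lever of the eccentric cam all the way round to its low point so that the jaw bar is free, then push the sliding jaw forward from behind until the block sits snug and square between the two jaws, and swing the lever all the way back to lock it there. Only push with the fingertips: do not grip or lift anything, do not touch the fossil block itself, push no harder than the work needs, and leave the bottle, brush and air scribe beside the clamp where they are.

Things in the scene. Friction and masses are not known exactly. Their poses are not given: they have to be found in the camera images.
- clamp_base: Specimen clamp fixed to the table: aluminium plate 305 x 92 x 12 mm (x -165..140, y +-46), an ear under the cam to y 62. Origin on the table, on the jaw bar's centre line; x (forward) from the sliding to the fixed jaw, away from the robot, y left. Fixed jaw at the far end, cork face at x 115, 54 mm high. Behind the sliding jaw nothing tops 37 mm but the cam and lever.
- cam_axis (a point): On the upright axis of the eccentric cam, 47 mm above the table (mid-height of the lever): at x -85, y +37 mm in clamp_base's frame, left of the jaw bar; fixed. The lever has a short tail, 30 mm long, opposite the grip and below its arm (z 30 to 37 mm), which meets a stop pin, 37 mm high and 27 mm from this axis, at each end of the swing.
- cam (a joint): Cam angle, rad. 0: locked, high point presses the bar's side, lever points back to the robot, at 203 deg from clamp_base's x (counter-clockwise). Grows as the lever goes clockwise from above, round by the left, to 3.35: low point, bar free, lever at 11 deg (forward). Stop at each end; lever angle = 203 deg - value. Stays where left. Push at the grip: 5 N, near lock up to 15 N.
- lever_grip (a point): Middle of the black grip on the cam lever, 70 mm from the cam axis, 47 mm above the table. Grip 42 mm long, 16 wide, 16 high (39 to 55 mm above the table); the lever ends 91 mm from the axis. A fingertip hanging 35 to 43 mm above the table can push its flat sides, from the bar side at both ends.
- jaw (a joint): Forward travel of the sliding jaw, m: 0 fully back, 0.095 end of travel, about 0.068 when it holds the block against the fixed jaw. With the cam at its low point it slides with about 2.5 N and stays where left; locked, it is held (some 25 N). Unlocking draws it back some 10 mm; locking presses it forward on the block.
- jaw_back (a point): Middle of the sliding jaw's flat back, 44 mm above the table, at x = -49 mm + joint jaw, y = 0 in the frame of clamp_base, to be pushed along its +x. The jaw is a dark steel block 64 mm wide, 24 mm thick, from 13 to 55 mm above the table; its 36 mm wide bar runs back from it, top 27 mm above the table.
- slab: Fossil block, loose: sawn stone with an ammonite in its top, 72 mm (its x, between the jaws) x 80 x 30 mm, 0.3 to 0.6 kg. It stands on the base plate between the jaws, turned up to 0.1 rad, 4 to 18 mm short of the fixed jaw. Origin: centre of its underside, 12 mm above the table.
- stop_face (a point): Centre of the fixed jaw's cork face, 31 mm above the table; axes as clamp_base. A seated block has its centre 36 mm behind it.
- dropper_bottle_mid (a point): Bystander: amber dropper bottle, 37 mm thick, 109 mm tall, standing left of the clamp beyond the lever's sweep. Point 32 mm up its axis.
- brush_1_mid (a point): Bystander: flat brush, 165 mm long, 12 mm high, lying right of the clamp. Point at its middle.
- air_scribe_2_mid (a point): Bystander: pen-shaped air scribe, 180 mm long, 22 mm thick, lying right of the clamp. Point at its middle.

How it is judged:
By the outcome, as a careful person would: the job done as asked, in the order asked, and still so for the second after the job is handed in, with the robot touching nothing.
It also fails if it takes over 61 s, if anything falls off the work surface, if the arm or the gripper's body presses on something with over 40 N, if the wrist force passes 120 N, or if a joint passes its speed limit or range.

## Robot

A 7-joint arm with a two-finger parallel gripper is mounted at the origin on a cart in front of the work surface, level with it; the furniture and walls round the work are solid. World frame = base frame: x ahead of the robot, y to its left, z up, the work surface at z = 0. Lengths are in m, angles in rad, forces in N, time in s.
With the tool pointing down it reaches from about 0.4 to 0.9 m from the base axis. Payload 5.6 kg.
Tool frame: the origin (TCP) lies at the very end of the fingers, on their centre line; the grasp point (between the pads) lies 19 mm behind it; z points along the fingers, y is the direction in which the jaws open and shut (so a half turn about z gives the same grasp; the last joint's range is limited). The gripper opens to 92 mm and grips with 3 to 60 N. Pads are 20 mm wide; open, the fingers measure 128 mm over their backs; the gripper's body (75 mm by 189 mm) begins 69 mm behind the grasp point.
Start: joints at [-0.043, 0.468, -0.012, 1.603, 0.006, 1.071, -0.056], TCP at [0.65, -0, 0.215] pointing down, gripper open.
Joint ranges: [-2.53, 2.53], [-0.31, 2.02], [-1.57, 1.55], [0.28, 2.44], [-1.29, 4.43], [0.15, 1.84], [-2.92, 2.92]. Speed limits (rad/s): [2.57, 2.57, 3.14, 3.14, 3.14, 3.14, 3.14].

## Interface

Orientations are given as a rotation vector (axis times angle).
In Python, from cell import robot gives the robot as it stands.
- The arm moves only by the shell command python3 -m creep 'ROWS' [FORCE]. ROWS is JSON, a list of rows, each a list of 3 entries, a list of its own where there are three numbers: the shift along the tool's x, y, z in m, then the turn, a rotation vector about the tool's x, y, z in degrees, then the opening, from 0 (shut) to 1 (fully open). A call has 1 to 10 rows; each row is the pose to reach, as a shift and turn from the pose commanded when the call began, along the tool's axes at that moment; what a row does not reach only later rows make up. A row lasts 1/10 s, in which the tool goes at most 50 mm and 8.59 degrees, less where a joint would pass 70% of its speed; a pose out of reach is approached as far as the arm can. A call with a gripper value outside its range is refused whole. The fingers move at their own pace and stop on an object; FORCE is the grip in N (left out, the last holds). Time passes only in rows, so rows that repeat a pose let the fingers close. It gives the time, the measured TCP pose, the force and the opening at its end, in the units of the state.
- robot.state(): the state, without advancing time (a new reading comes with each control period).
- robot.grab_frame(name): name is "scene" or "side" or "wrist"; returns a dict with "img" (400x640x3 uint8, blue, green, red), "vfov" (degrees; the focal length in pixels is half the picture's height over the tangent of half this angle, whatever the lens; pixels are square), "cx", "cy" (the principal point, pixels), "extrinsics" (4x4, takes a point from world to camera coordinates). Camera axes: x right, y down, z forward; pixel columns grow to the right and rows downward; lengths in m; the calibration is good to about 2 mm. A picture is of the moment at which its call begins. There is no depth.
- robot.close_job(): hands the job in, once; it reports no verdict.
The state is a dict: "time_s": time; "qpos": joint angles; "dq": joint speeds; "tau": joint torques, N m; "tool_pos": TCP position; "ee_rot": TCP orientation; "wrist_force": force on the tool from outside, world axes, zero at the start; "wrist_torque": the same for the moment, N m; "width": finger opening in m.
Only numpy, scipy, OpenCV 4.12 (cv2) and the standard library are available. Lean on these libraries where they do the work, as an engineer would, in place of code of your own. Each camera call takes 0.05 s, during which the arm holds its last target.

## Working session

There is one attempt and no reset: what is moved stays moved. The work goes in short steps, Python scripts to look and compute and a shell command to move; the robot and the scene stay as the last step left them, time stands still between calls to the robot, and variables do not carry over. Pictures are saved under pics/ and viewed, and the job is handed in when it is done.

```bash
ls; mkdir -p pics
python3 - <<'E'
from cell import robot
import cv2
s=robot.state();print(s)
for n in ("scene","side","wrist"):
    f=robot.grab_frame(n);cv2.imwrite(f"pics/a_{n}.png",f["img"]);print(n,f["vfov"],f["cx"],f["cy"],f["extrinsics"].tolist() if hasattr(f["extrinsics"],'tolist') else f["extrinsics"])
E
```

```text
pics
{'time_s': 0.0, 'qpos': array([-0.04300497,  0.46837423, -0.01160403,  1.60360013,  0.00601002,
        1.07140732, -0.05630077]), 'dq': array([-0.0020648 ,  0.00010576,  0.00077617, -0.0005796 ,  0.00058671,
        0.00112195, -0.00093148]), 'tau': array([-3.39112758e-04, -5.20573139e+01, -1.31628491e-02, -2.43752271e+01,
       -5.67366311e-02,  1.73054746e-02,  1.50106093e-04]), 'tool_pos': array([ 6.49424002e-01, -6.90485883e-05,  2.13651999e-01]), 'ee_rot': array([-2.22069167e+00, -2.22057173e+00,  2.08849709e-03]), 'wrist_force': array([-0.12664551, -0.9079683 , -0.36098598]), 'wrist_torque': array([ 0.00038138, -0.00443348, -0.01689906]), 'width': 0.09217845657445677}
scene 49.14226857958904 326.4218401639541 203.90181526607415 [[0.7612828099060216, -0.6481347281117349, 0.019231681078871965, -0.3345081305140373], [-0.48150538453035935, -0.5849310948607792, -0.6526930204416472, 0.4289325594325717], [0.4342822216138521, 0.4876238186148182, -0.7573783489839407, 0.5545737506804147], [0.0, 0.0, 0.0, 1.0]]
side 50.232734909843046 317.2546385484621 197.94613645969804 [[0.8109711761335364, -0.5849471228524439, -0.012752056588524316, -0.3685103264800603], [-0.40112590099761775, -0.5399903660294347, -0.7399381164288311, 0.37719641435596163], [0.4259386845890361, 0.6051836647349673, -0.6725540639298201, 0.560559759184984], [0.0, 0.0, 0.0, 1.0]]
wrist 68.25288198786647 318.2098848435581 202.7006964375931 [[0.9999995237022417, -0.0004471929026406247, -0.0008675331695265528, -0.6500593786792611], [-0.0001708429481784409, -0.9553354767054496, 0.29552343013822246, -0.03274837384117302], [-0.000960941194589288, -0.29552314116915035, -0.9553350980810561, 0.39280043866279196], [0.0, 0.0, 0.0, 1.0]]
```

View pics/a_scene.png

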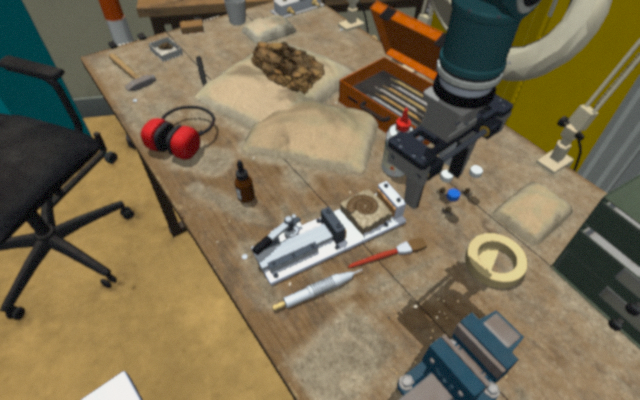

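View pics/a_side.png

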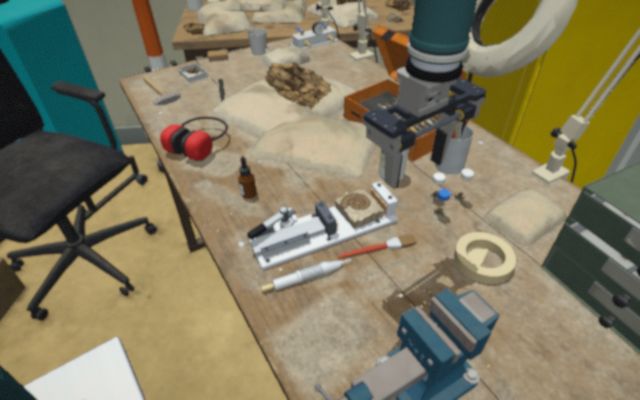

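View pics/a_wrist.png

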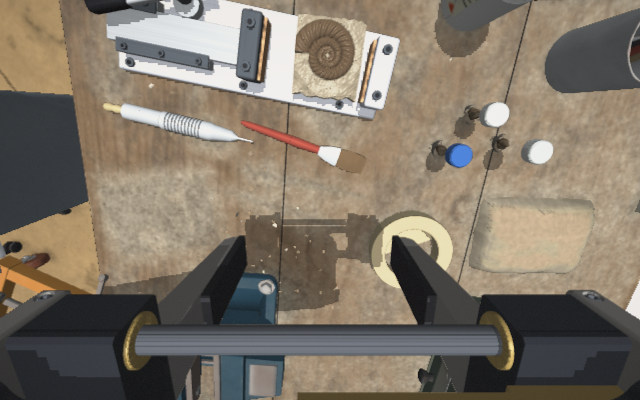

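The wrist view shows the clamp at the top, running from (110,60) to (400,40..115), with the block at (330,55). Scribe and brush lie below it. The scene view has the clamp at (260,270)–(400,200), the lever grip near (265,245), and the bottle at (245,185). I'll enlarge these.

Run:
```python
import cv2
a=cv2.imread("pics/a_scene.png")[160:320,235:435];cv2.imwrite("pics/a_scene_c.png",cv2.resize(a,None,fx=4,fy=3.75*4/3.75*0.9375,interpolation=cv2.INTER_CUBIC) if 0 else cv2.resize(a[:150],None,fx=4,fy=4,interpolation=cv2.INTER_CUBIC))
a=cv2.imread("pics/a_wrist.png")[0:150,90:410-120+120];cv2.imwrite("pics/a_wrist_c.png",cv2.resize(a,None,fx=2.5,fy=2.5,interpolation=cv2.INTER_CUBIC))
a=cv2.imread("pics/a_side.png")[150:300,225:425];cv2.imwrite("pics/a_side_c.png",cv2.resize(a,None,fx=4,fy=4,interpolation=cv2.INTER_CUBIC))
```

```text
(no output)
```

View pics/a_scene_c.png

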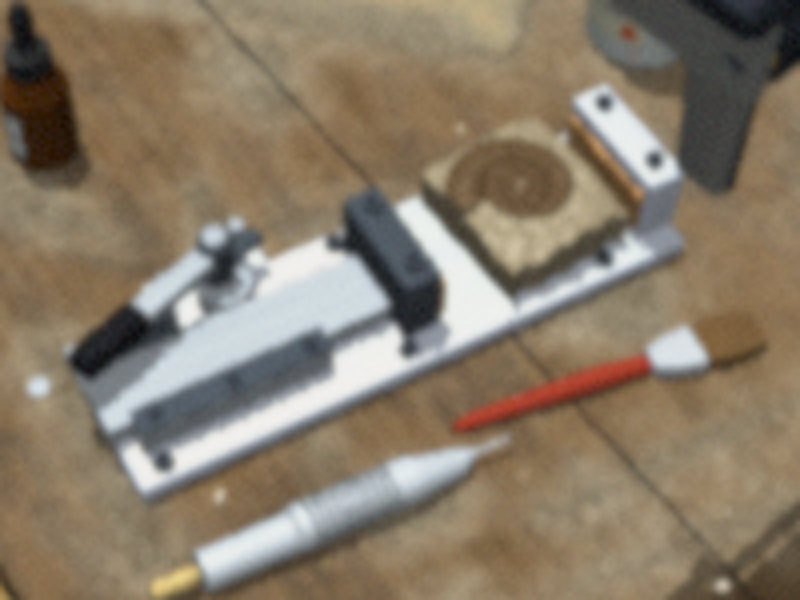

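View pics/a_wrist_c.png

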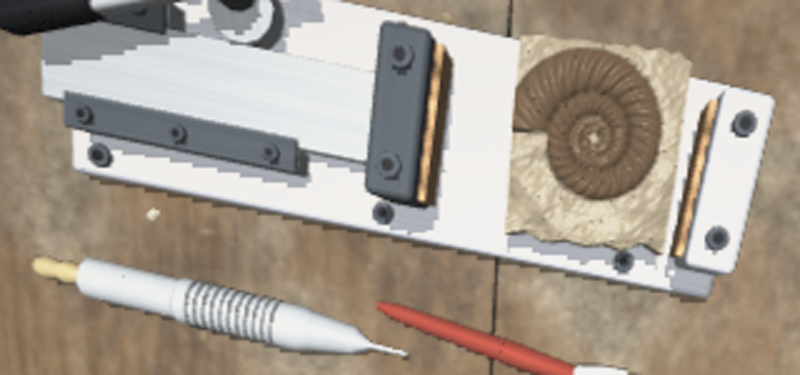

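View pics/a_side_c.png

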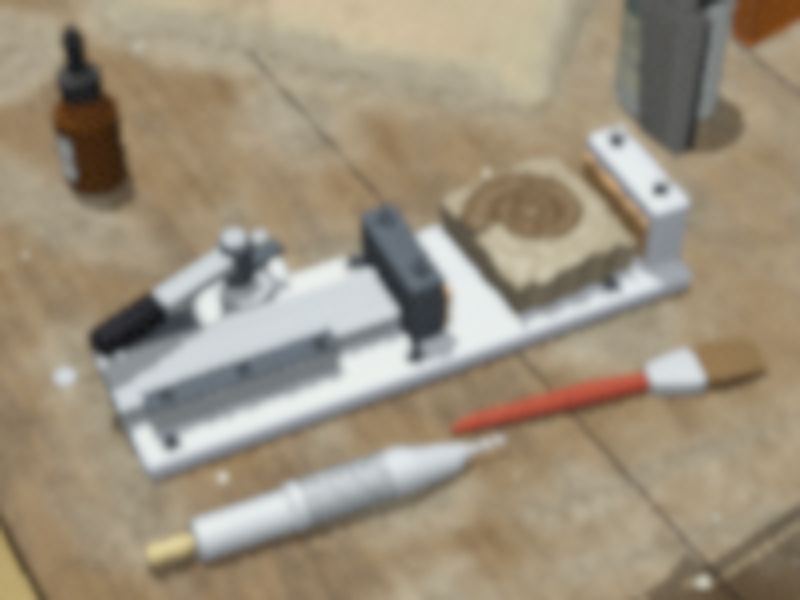

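```bash
cat > h.py <<'E'
import numpy as np, cv2
def proj(f,P):
    E=np.array(f["extrinsics"]);P=np.atleast_2d(P);F=200/np.tan(np.radians(f["vfov"]/2))
    c=P@E[:3,:3].T+E[:3,3];return np.c_[F*c[:,0]/c[:,2]+f["cx"],F*c[:,1]/c[:,2]+f["cy"]]
def ray(f,uv,z):
    E=np.array(f["extrinsics"]);F=200/np.tan(np.radians(f["vfov"]/2))
    d=E[:3,:3].T@np.array([(uv[0]-f["cx"])/F,(uv[1]-f["cy"])/F,1]);o=-E[:3,:3].T@E[:3,3]
    return o+d*(z-o[2])/d[2]
def w2(p,P):
    P=np.atleast_2d(P).astype(float);c,s=np.cos(p[2]),np.sin(p[2])
    return np.c_[p[0]+c*P[:,0]-s*P[:,1],p[1]+s*P[:,0]+c*P[:,1],P[:,2]]
E
cat > fit.py <<'E'
from h import *
from cell import robot
import pickle
from scipy.optimize import least_squares
fs={n:robot.grab_frame(n) for n in("scene","side","wrist")}
pickle.dump(fs,open("f0.pkl","wb"))
S=lambda u,v:(235+u/4,160+v/4); D=lambda u,v:(225+u/4,150+v/4); W=lambda u,v:(90+u/2.5,v/2.5)
# (view,pixel,(x,y,z),jaw?)
O=[("wrist",W(75,168),(-.165,-.046,.012),0),("wrist",W(711,291),(.14,-.046,.012),0),
("wrist",W(382,22),(-.049,.032,.055),1),("wrist",W(366,190),(-.049,-.032,.055),1),("wrist",W(775,98),(.14,None,.054),0),
("scene",S(146,488),(-.165,-.046,.012),0),("scene",S(683,238),(.14,-.046,.012),0),
("scene",S(345,203),(-.049,.032,.055),1),("scene",S(402,283),(-.049,-.032,.055),1),
("side",D(155,464),(-.165,-.046,.012),0),("side",D(690,278),(.14,-.046,.012),0),
("side",D(365,218),(-.049,.032,.055),1),("side",D(413,290),(-.049,-.032,.055),1)]
O=[o for o in O if None not in o[2]]
def r(p,full=0):
    out=[]
    for n,uv,P,j in O:
        P=np.array(P)+[p[3]*j,0,0];out.append(proj(fs[n],w2(p,P))[0]-uv)
    out=np.array(out);return out if full else out.ravel()
s=least_squares(r,[.55,.2,-.2,.02],loss="soft_l1");print(s.x)
for o,e in zip(O,r(s.x,1)):print(o[0],o[2],e.round(1))
np.save("clamp.npy",s.x)
p=s.x
for nm,P in dict(cam=(-.085,.037,.047),jb=(-.049+p[3],0,.044)).items(): print(nm,w2(p,P))
for n,uv in(("scene",S(108,338)),("side",D(128,322)),("scene",S(38,140)),):
    print(n,ray(fs[n],uv,.047 if uv[1]>200 else .032))
a=np.radians(203);print("grip0",w2(p,(-.085+.07*np.cos(a),.037+.07*np.sin(a),.047)))
E
python3 fit.py
```

```text
[ 0.59033031  0.1463783  -0.18673241  0.03010026]
wrist (-0.165, -0.046, 0.012) [-0.9  1.6]
wrist (0.14, -0.046, 0.012) [0.4 3. ]
wrist (-0.049, 0.032, 0.055) [ 0.3 -1.7]
wrist (-0.049, -0.032, 0.055) [-0.2  1.1]
scene (-0.165, -0.046, 0.012) [-0.4  0.3]
scene (0.14, -0.046, 0.012) [ 1.2 -0.6]
scene (-0.049, 0.032, 0.055) [-0.6 -2.3]
scene (-0.049, -0.032, 0.055) [1.9 0.6]
side (-0.165, -0.046, 0.012) [-2.  -0.3]
side (0.14, -0.046, 0.012) [ 0.3 -3.1]
side (-0.049, 0.032, 0.055) [-2.3 -3.2]
side (-0.049, -0.032, 0.055) [-0.6 -1.3]
cam [[0.51367696 0.19851527 0.047     ]]
jb [[0.57175913 0.14988702 0.044     ]]
scene [0.44326713 0.18849272 0.047     ]
side [0.44476931 0.18628602 0.047     ]
scene [0.49230201 0.32372445 0.032     ]
grip0 [[0.44528403 0.18360192 0.047     ]]
```

The clamp fit is consistent: pose ≈ (0.590, 0.146), yaw −0.187, residuals of 1–3 px. The lever grip measured at (0.444, 0.188) agrees with the (0.445, 0.184) predicted for a locked lever. Next I close the fingers, turn 12° so they line up with the locked lever, and hover on its bar side.

```bash
python3 -m creep '[[[0.04,-0.045,0],[0,0,-6],0],[[0.08,-0.09,0.02],[0,0,-12],0],[[0.12,-0.135,0.04],[0,0,-12],0],[[0.15,-0.18,0.06],[0,0,-12],0],[[0.157,-0.199,0.065],[0,0,-12],0],[[0.157,-0.199,0.065],[0,0,-12],0],[[0.157,-0.199,0.065],[0,0,-12],0],[[0.157,-0.199,0.065],[0,0,-12],0]]'
python3 - <<'E'
from cell import robot
import cv2
print(robot.state()["wrist_force"])
for n in ("scene","wrist"):
    f=robot.grab_frame(n);a=f["img"]
    if n=="scene":a=cv2.resize(a[100:290,200:440],None,fx=3,fy=3,interpolation=cv2.INTER_CUBIC)
    cv2.imwrite(f"pics/b_{n}.png",a)
E
```

```text
time_s: 1.1
tool_pos: [0.4528, 0.1565, 0.1503]
ee_rot: [1.977, 2.439, 0.002]
wrist_force: [0.1, -0.5, -0.6]
width: 0.0299
[ 0.06908841 -0.53050675 -0.57289322]
```

View pics/b_scene.png

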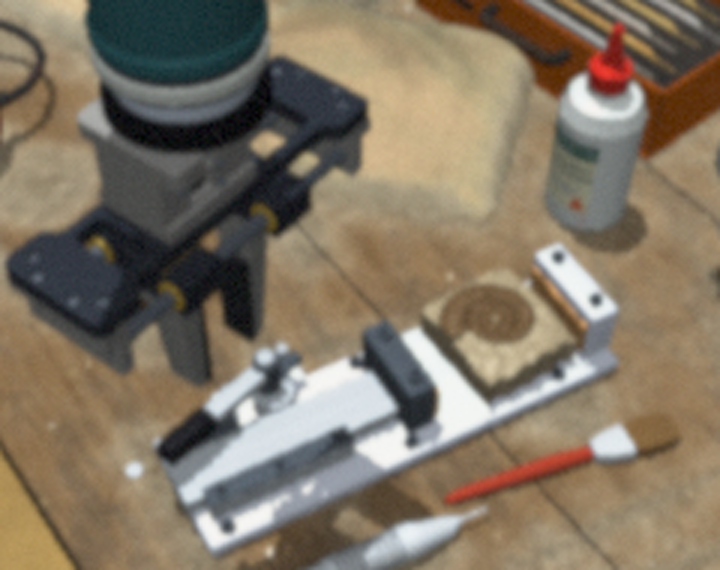

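View pics/b_wrist.png

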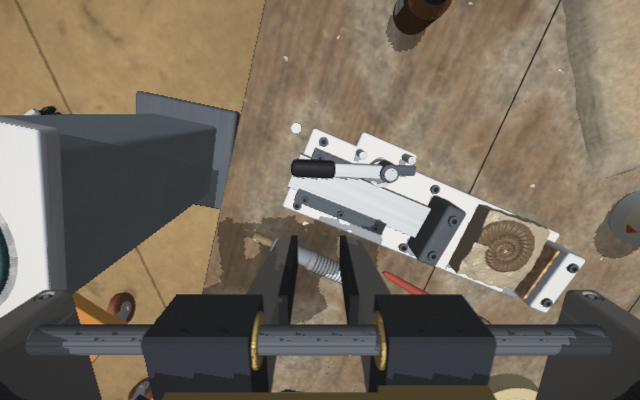

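The wrist view now shows the whole clamp: grip at (313,168), pivot at (390,174), with the lever parallel to the tool's y as planned. I'll refine the pose from it.

Run:
```python
import cv2
from cell import robot
import pickle
f=robot.grab_frame("wrist");pickle.dump(f,open("f1.pkl","wb"))
cv2.imwrite("pics/c1.png",cv2.resize(f["img"][110:330,270:600],None,fx=2.4,fy=2.4,interpolation=cv2.INTER_CUBIC))
```

```text
(no output)
```

View pics/c1.png

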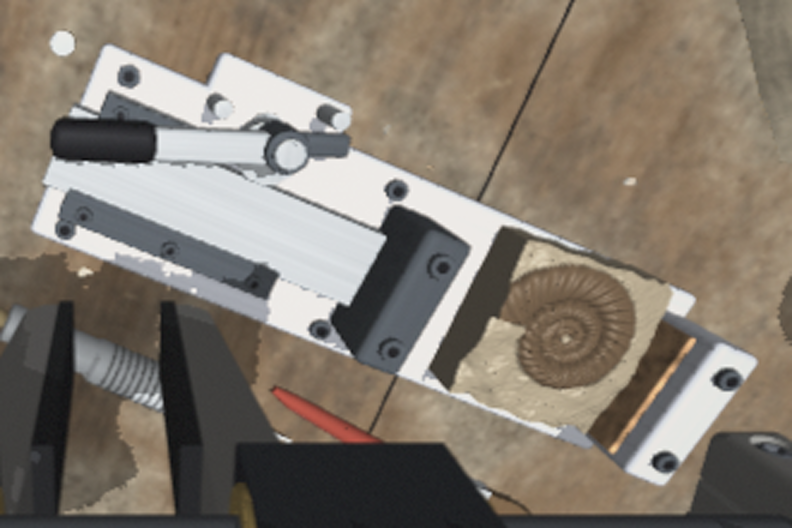

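```bash
cat > fit2.py <<'E'
from h import *
import pickle
from scipy.optimize import least_squares
f=pickle.load(open("f1.pkl","rb"));C=lambda u,v:(270+u/2.4,110+v/2.4)
a=np.radians(203);g=lambda r:(-.085+r*np.cos(a),.037+r*np.sin(a),.055)
O=[(C(103,44),(-.165,.046,.012),0),(C(32,231),(-.165,-.046,.012),0),(C(470,247),(-.025,.032,.055),1),(C(396,374),(-.025,-.032,.055),1),(C(51,137),g(.091),0),(C(157,139),g(.049),0),(C(757,356),(.14,.046,.054),2),(C(661,486),(.14,-.046,.054),2)]
def r(p,full=0):
    out=[]
    for uv,P,j in O:
        if j==2: P=(P[0],np.sign(P[1])*p[4],P[2])
        P=np.array(P)+[p[3]*(j==1),0,0];out.append(proj(f,w2(p,P))[0]-uv)
    out=np.array(out);return out if full else out.ravel()
s=least_squares(r,[.59,.146,-.187,.03,.04],loss="soft_l1");p=s.x;print(p);print(r(p,1).round(1).tolist());np.save("clamp2.npy",p)
print("cam",w2(p,(-.085,.037,.047)),"grip",w2(p,g(.07)),"jb",w2(p,(-.049+p[3],0,.044)),"levang",203+np.degrees(p[2]))
print("grip meas",ray(f,C(103,139),.055))
for nm,uv in dict(nl=C(521,237),nr=C(443,391),fl=C(672,286),fr=C(590,440)).items(): 
    q=ray(f,uv,.042)[:2]-p[:2];c,s_=np.cos(p[2]),np.sin(p[2]);print(nm,q@[c,s_],q@[-s_,c])
E
python3 fit2.py
```

```text
[ 0.58753884  0.14815422 -0.19566943  0.02620373  0.03468374]
[[0.1, -3.8], [-2.7, -1.9], [1.8, -1.9], [-0.8, 0.3], [-1.5, 4.2], [0.3, 3.4], [1.5, 0.8], [0.2, 0.2]]
cam [[0.51135449 0.20097415 0.047     ]] grip [[0.44283102 0.18667262 0.055     ]] jb [[0.56517757 0.15258635 0.044     ]] levang 191.78896731632824
grip meas [0.44236709 0.18978644 0.055     ]
nl 0.026030287369034448 0.040254079620091573
nr 0.03354366308750155 -0.035089560318681705
fl 0.09722300806080095 0.04660992282952567
fr 0.1085159725607813 -0.03081596396487682
```

```bash
python3 -m creep '[[[0,0,0.04],[0,0,0],0],[[0,0,0.08],[0,0,0],0],[[0,0,0.105],[0,0,0],0],[[0,0,0.11],[0,0,0],0],[[0,0,0.11],[0,0,0],0],[[0,0,0.11],[0,0,0],0]]'
python3 - <<'E'
from cell import robot
import cv2
for n in ("scene","wrist"):
    f=robot.grab_frame(n);a=f["img"]
    a=a[130:290,220:420] if n=="scene" else a[100:330,220:500]
    cv2.imwrite(f"pics/d_{n}.png",cv2.resize(a,None,fx=2.5,fy=2.5,interpolation=cv2.INTER_CUBIC))
E
```

```text
time_s: 1.85
tool_pos: [0.4525, 0.1571, 0.0407]
ee_rot: [1.977, 2.44, 0.003]
wrist_force: [0.5, -0.2, -0.1]
width: 0.0004
```

View pics/d_scene.png

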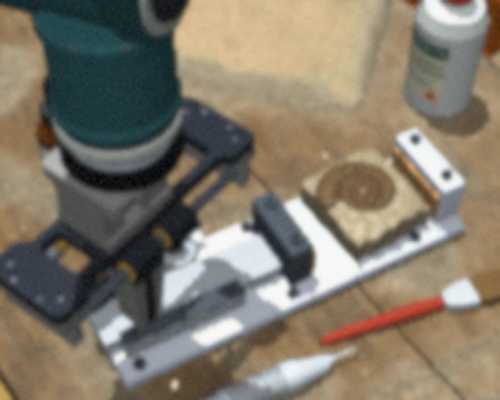

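View pics/d_wrist.png

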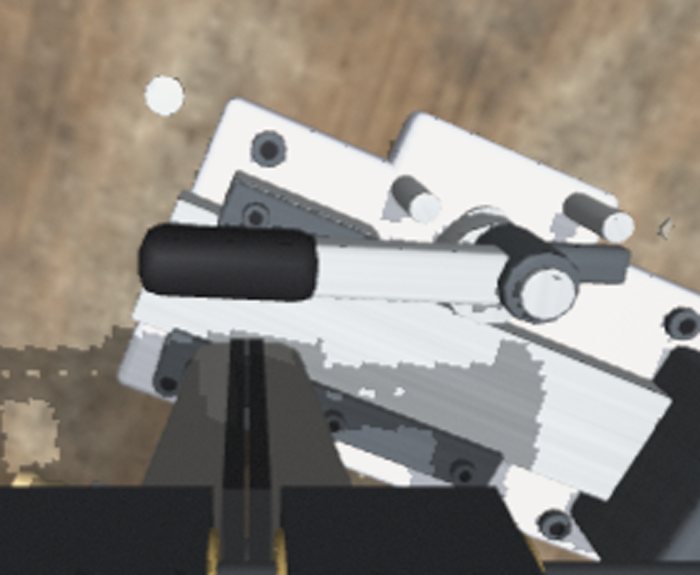

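```bash
cat > tab.py <<'E'
import numpy as np
def un(v,r=68,b=12,a=10,lead=0):
    ph=np.radians(180-v);u=np.array([np.cos(ph),np.sin(ph)]);n=np.array([np.sin(ph),-np.cos(ph)])
    c=r*u-n*(8-lead+a*abs(n[1])+b*abs(n[0]));return c[1],c[0]  #tx,ty
if __name__=="__main__":
    for v in range(0,201,6): print(v,*(round(x,1) for x in un(v)))
E
python3 tab.py
```

```text
0 -18.0 -68.0
6 -12.0 -69.6
12 -5.7 -70.7
18 0.8 -71.2
24 7.5 -71.1
30 14.4 -70.2
36 21.2 -68.6
42 28.1 -66.2
48 34.7 -63.0
54 41.1 -59.1
60 47.2 -54.3
66 52.8 -48.7
72 57.7 -42.4
78 62.0 -35.5
84 65.4 -28.0
90 68.0 -20.0
96 69.8 -13.8
102 71.1 -7.2
108 71.6 -0.4
114 71.5 6.6
120 70.6 13.7
126 68.9 20.9
132 66.3 28.0
138 62.9 34.8
144 58.7 41.4
150 53.6 47.6
156 47.8 53.2
162 41.2 58.1
168 34.0 62.3
174 26.2 65.6
180 18.0 68.0
186 12.0 69.6
192 5.7 70.7
198 -0.8 71.2
```

```bash
python3 -m creep '[[[0.008,-0.001,0],[0,0,0],0],[[0.012,-0.001,0],[0,0,0],0],[[0.015,-0.002,0],[0,0,0],0],[[0.018,-0.003,0],[0,0,0],0],[[0.021,-0.003,0],[0,0,0],0]]'; python3 -m creep '[[[0.003,0,0],[0,0,0],0],[[0.006,-0.001,0],[0,0,0],0],[[0.010,-0.001,0],[0,0,0],0]]'
```

```text
time_s: 2.45
tool_pos: [0.4455, 0.1757, 0.0402]
ee_rot: [1.977, 2.438, 0.002]
wrist_force: [3.4, -4.7, 0.9]
width: 0.0006
time_s: 2.75
tool_pos: [0.4418, 0.1848, 0.0399]
ee_rot: [1.978, 2.438, -0.0]
wrist_force: [3.1, -5.6, 0.8]
width: 0.0006
```

```bash
python3 -m creep '[[[0.007,0,0],[0,0,0],0],[[0.014,0.001,0],[0,0,0],0],[[0.020,0.003,0],[0,0,0],0],[[0.027,0.005,0],[0,0,0],0],[[0.034,0.008,0],[0,0,0],0],[[0.040,0.012,0],[0,0,0],0],[[0.046,0.017,0],[0,0,0],0],[[0.052,0.0225,0],[0,0,0],0],[[0.057,0.029,0],[0,0,0],0],[[0.061,0.036,0],[0,0,0],0]]'
python3 - <<'E'
from cell import robot
import cv2
for n in ("scene","wrist"):
    f=robot.grab_frame(n);a=f["img"]
    a=a[130:290,220:420] if n=="scene" else a[100:330,220:500]
    cv2.imwrite(f"pics/e_{n}.png",cv2.resize(a,None,fx=2.5,fy=2.5,interpolation=cv2.INTER_CUBIC))
E
```

```text
time_s: 3.75
tool_pos: [0.4631, 0.2544, 0.0394]
ee_rot: [-1.976, -2.442, 0.001]
wrist_force: [-2.4, -3.1, 0.3]
width: 0.0004
```

View pics/e_wrist.png

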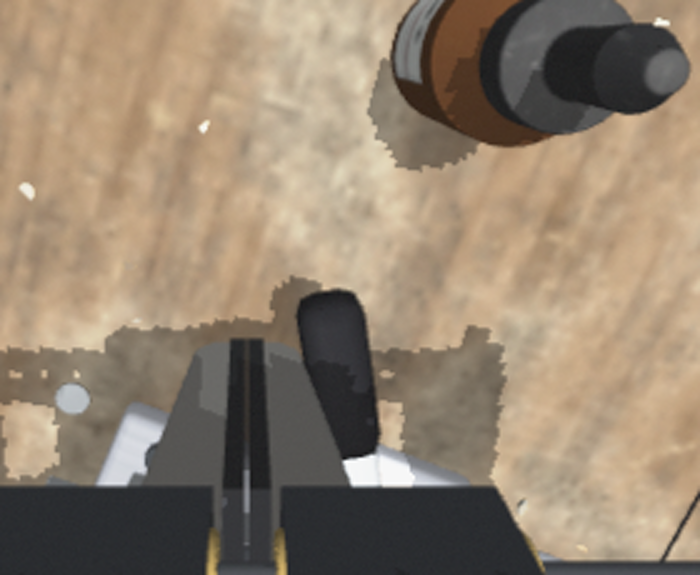

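```bash
python3 -m creep '[[[0.0035,0.0075,0],[0,0,0],0],[[0.006,0.0155,0],[0,0,0],0],[[0.008,0.022,0],[0,0,0],0],[[0.009,0.028,0],[0,0,0],0],[[0.0095,0.035,0],[0,0,0],0],[[0.0095,0.042,0],[0,0,0],0],[[0.0085,0.049,0],[0,0,0],0],[[0.007,0.056,0],[0,0,0],0],[[0.004,0.0635,0],[0,0,0],0],[[0.001,0.070,0],[0,0,0],0]]'
python3 - <<'E'
from cell import robot
import cv2
for n in ("scene","wrist"):
    f=robot.grab_frame(n);a=f["img"]
    a=a[130:290,220:420] if n=="scene" else a[100:330,220:500]
    cv2.imwrite(f"pics/f_{n}.png",cv2.resize(a,None,fx=2.5,fy=2.5,interpolation=cv2.INTER_CUBIC))
E
```

```text
time_s: 4.85
tool_pos: [0.5323, 0.2695, 0.0397]
ee_rot: [-1.977, -2.442, -0.001]
wrist_force: [-4.7, 0.0, 0.9]
width: 0.0006
```

View pics/f_wrist.png

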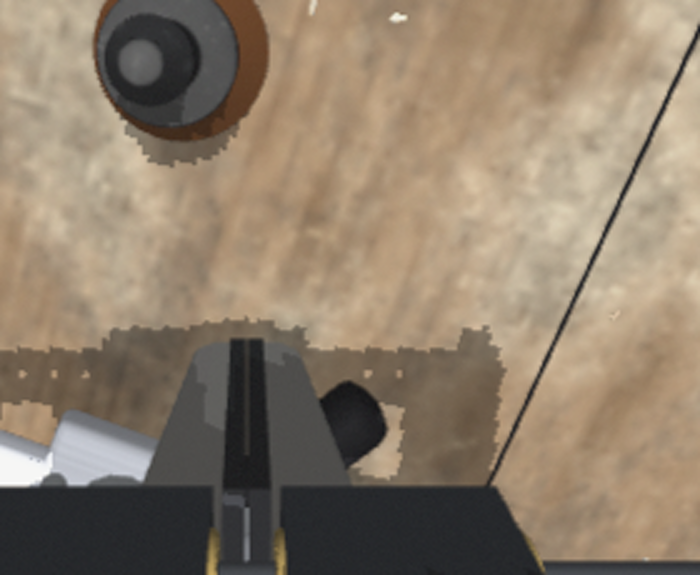

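View pics/f_scene.png

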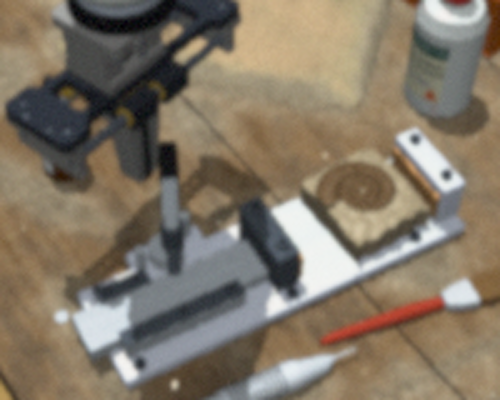

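```bash
python3 -m creep '[[[-0.004,0.0065,0],[0,0,0],0],[[-0.009,0.013,0],[0,0,0],0],[[-0.015,0.0185,0],[0,0,0],0],[[-0.022,0.023,0],[0,0,0],0],[[-0.029,0.0275,0],[0,0,0],0],[[-0.037,0.031,0],[0,0,0],0],[[-0.043,0.033,0],[0,0,0],0],[[-0.047,0.034,0],[0,0,0],0],[[-0.050,0.034,0],[0,0,0],0]]'
python3 - <<'E'
from cell import robot
import cv2
for n in ("scene","wrist"):
    f=robot.grab_frame(n);a=f["img"]
    a=a[130:290,220:420] if n=="scene" else a[100:330,220:500]
    cv2.imwrite(f"pics/g_{n}.png",cv2.resize(a,None,fx=2.5,fy=2.5,interpolation=cv2.INTER_CUBIC))
E
```

```text
time_s: 5.85
tool_pos: [0.5757, 0.2274, 0.0398]
ee_rot: [1.977, 2.441, 0.002]
wrist_force: [-2.6, 4.3, -1.9]
width: 0.0005
```

View pics/g_wrist.png

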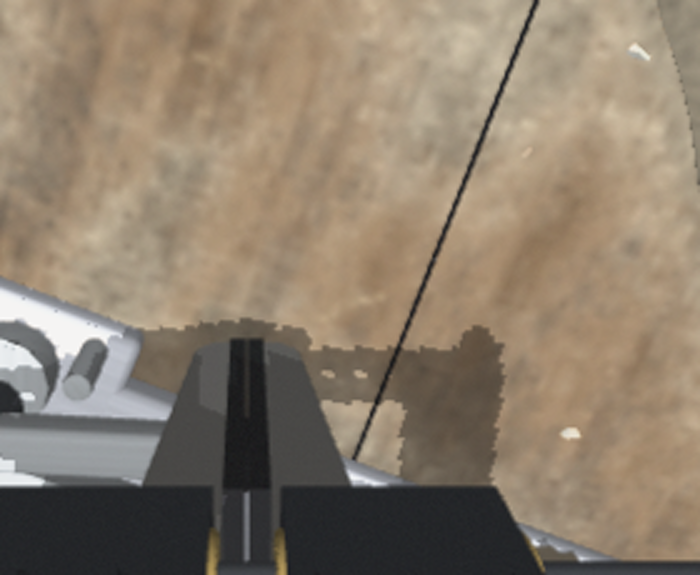

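View pics/g_scene.png

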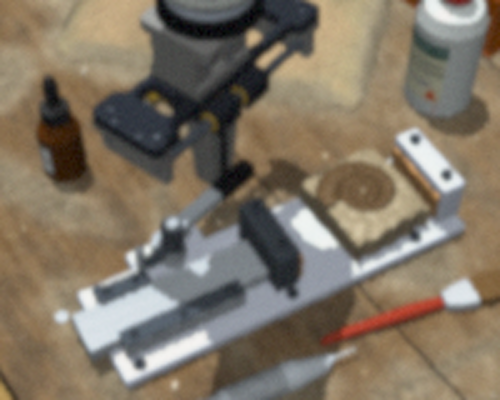

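```bash
python3 -m creep '[[[-0.002,0,0],[0,0,0],0],[[-0.004,0,0],[0,0,0],0],[[-0.006,0,0],[0,0,0],0]]';python3 -m creep '[[[-0.0015,0,0],[0,0,0],0]]';python3 -m creep '[[[-0.0015,0,0],[0,0,0],0]]'
```

```text
time_s: 6.25
tool_pos: [0.577, 0.2222, 0.0398]
ee_rot: [1.976, 2.442, 0.003]
wrist_force: [0.2, 4.4, -0.9]
width: 0.0002
time_s: 6.35
tool_pos: [0.5773, 0.2204, 0.0398]
ee_rot: [1.977, 2.441, 0.002]
wrist_force: [0.7, 5.1, -1.2]
width: 0.0006
time_s: 6.45
tool_pos: [0.5775, 0.2187, 0.0398]
ee_rot: [1.977, 2.441, 0.002]
wrist_force: [1.2, 5.3, -2.0]
width: 0.0004
```

```bash
for i in 1; do python3 -m creep '[[[-0.0015,0,0],[0,0,0],0]]';python3 -m creep '[[[-0.001,0,0],[0,0,0],0]]';python3 -m creep '[[[-0.001,0,0],[0,0,0],0]]'; done | grep -E "pos|force"
python3 - <<'E'
from cell import robot
import cv2
for n in ("scene","wrist"):
    f=robot.grab_frame(n);a=f["img"]
    a=a[130:290,220:420] if n=="scene" else a[100:330,220:500]
    cv2.imwrite(f"pics/h_{n}.png",cv2.resize(a,None,fx=2.5,fy=2.5,interpolation=cv2.INTER_CUBIC))
E
```

```text
tool_pos: [0.5776, 0.2182, 0.0398]
wrist_force: [0.6, 8.1, -1.7]
tool_pos: [0.5776, 0.2182, 0.0399]
wrist_force: [0.3, 9.1, -2.6]
tool_pos: [0.5776, 0.2181, 0.0399]
wrist_force: [-0.2, 11.8, -2.9]
```

View pics/h_scene.png

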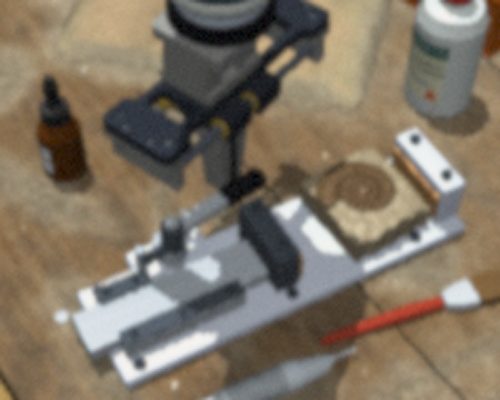

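The lever is on its stop: force rises to 12 N with no motion. Now back off, lift, and go behind the jaw with the tool turned to the clamp's axis.

```bash
python3 -m creep '[[[0.012,0,0],[0,0,0],0],[[0.012,0,-0.04],[0,0,0],0],[[0.012,0,-0.08],[0,0,0],0],[[0.005,-0.01,-0.11],[0,0,7],0],[[-0.015,-0.04,-0.11],[0,0,15],0],[[-0.044,-0.068,-0.11],[0,0,23],0],[[-0.044,-0.068,-0.11],[0,0,23],0],[[-0.044,-0.068,-0.11],[0,0,23],0]]'
python3 - <<'E'
from cell import robot
import cv2,pickle
fs={}
for n in ("scene","wrist"):
    f=robot.grab_frame(n);a=f["img"];fs[n]=f
    a=a[100:290,200:440] if n=="scene" else a
    cv2.imwrite(f"pics/i_{n}.png",cv2.resize(a,None,fx=3,fy=3,interpolation=cv2.INTER_CUBIC) if n=="scene" else a)
pickle.dump(fs,open("f2.pkl","wb"))
E
```

```text
time_s: 7.65
tool_pos: [0.5204, 0.1562, 0.15]
ee_rot: [2.424, 1.996, -0.001]
wrist_force: [0.5, -0.6, 0.5]
width: 0.0005
```

View pics/i_scene.png

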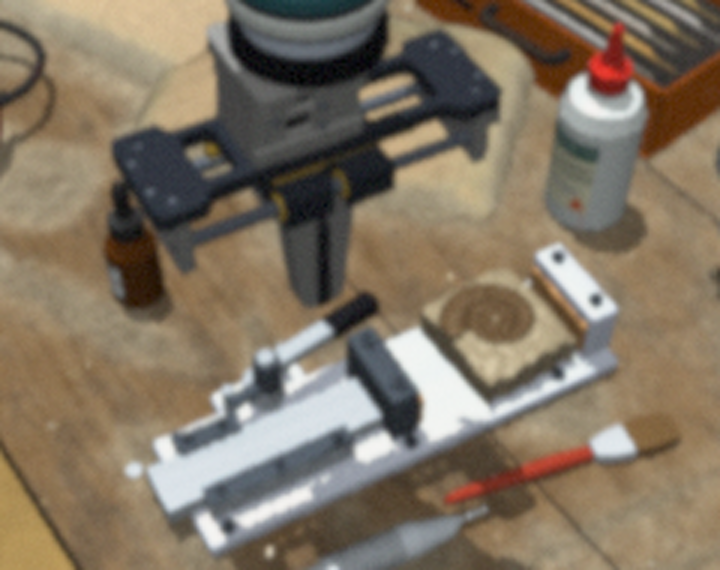

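View pics/i_wrist.png

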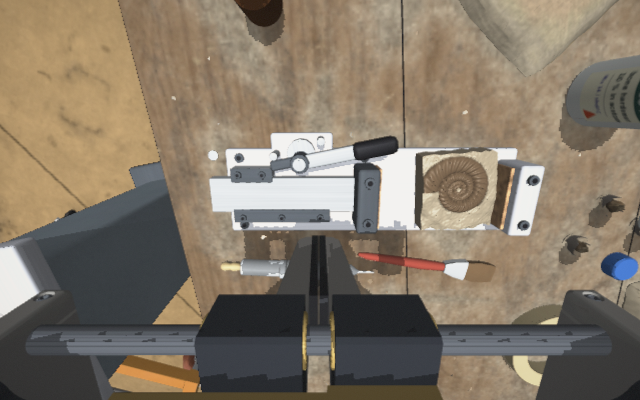

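Run:
```python
import cv2,pickle
f=pickle.load(open("f2.pkl","rb"))["wrist"]
cv2.imwrite("pics/i_c.png",cv2.resize(f["img"][120:250,200:400],None,fx=4,fy=4,interpolation=cv2.INTER_CUBIC))
```

```text
(no output)
```

View pics/i_c.png

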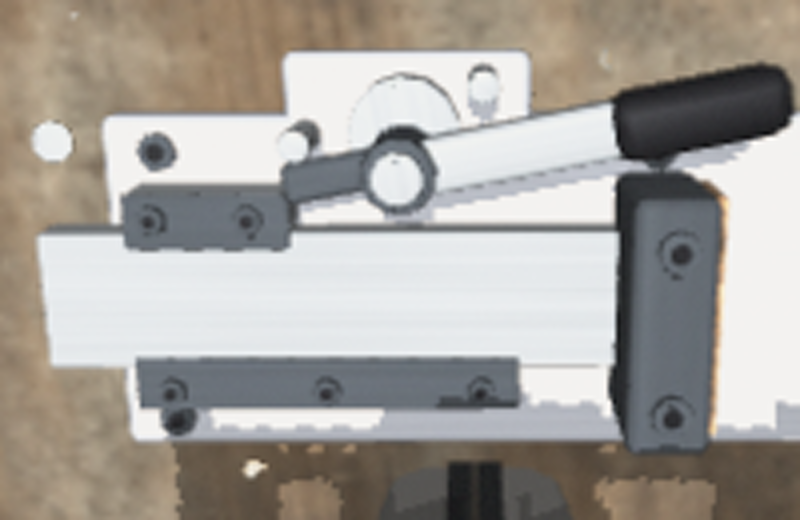

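Run:
```python
from h import *
import pickle
from scipy.spatial.transform import Rotation as R
from cell import robot
f=pickle.load(open("f2.pkl","rb"))["wrist"];C=lambda u,v:(200+u/4,120+v/4)
s=robot.state();T=R.from_rotvec(s["ee_rot"]).as_matrix()
print(s["tool_pos"],"yaw tooly",np.degrees(np.arctan2(T[1,1],T[0,1])),s["wrist_force"])
for n,uv,z in [("jbl",C(634,195),.055),("jbr",C(626,445),.055),("jfl",C(722,195),.055),("jfr",C(710,450),.055),("plNR",C(135,440),.012),("plNL",C(105,115),.012),("plbot_mid",C(600,440),.012),("bar L end",C(38,233),.027),("bar R end",C(50,366),.027),("piv",C(398,178),.058),("grip",C(703,110),.055)]:
    q=ray(f,uv,z);print(n,q.round(4),"rel tool",((q-s["tool_pos"])@T*1000).round(1))
```

```text
[0.52091965 0.15820311 0.14976204] yaw tooly -10.935787307026983 [-0.11521986  0.32755333  0.06531019]
jbl [0.5642 0.1846 0.055 ] rel tool [34.1 37.4 94.8]
jbr [0.553  0.1242 0.055 ] rel tool [-27.3  37.9  94.8]
jfl [0.5838 0.1807 0.055 ] rel tool [34.1 57.5 94.8]
jfr [0.5728 0.119  0.055 ] rel tool [-28.6  58.4  94.8]
plNR [0.42   0.1334 0.012 ] rel tool [-43.5 -94.4 137.7]
plNL [0.4373 0.2224 0.012 ] rel tool [ 47.2 -94.4 137.7]
plbot_mid [0.5486 0.1083 0.012 ] rel tool [-43.7  36.5 137.8]
bar L end [0.4171 0.1979 0.027 ] rel tool [  19.3 -109.5  122.7]
bar R end [0.4096 0.1631 0.027 ] rel tool [ -16.3 -110.3  122.7]
piv [0.5126 0.1991 0.058 ] rel tool [ 38.6 -16.   91.7]
grip [0.5822 0.2005 0.055 ] rel tool [53.2 52.  94.8]
```

```bash
python3 -m creep '[[[0.002,0,0.04],[0,0,0],0],[[0.002,0,0.08],[0,0,0],0],[[0.002,0,0.103],[0,0,0],0],[[0.002,0,0.108],[0,0,0],0],[[0.002,0.005,0.108],[0,0,0],0],[[0.002,0.010,0.108],[0,0,0],0],[[0.002,0.015,0.108],[0,0,0],0]]';python3 -m creep '[[[0,0.004,0],[0,0,0],0],[[0,0.008,0],[0,0,0],0],[[0,0.012,0],[0,0,0],0],[[0,0.016,0],[0,0,0],0],[[0,0.020,0],[0,0,0],0]]'
```

```text
time_s: 8.45
tool_pos: [0.5374, 0.1574, 0.0431]
ee_rot: [2.423, 1.998, 0.005]
wrist_force: [0.4, -0.2, 0.2]
width: 0.0003
time_s: 8.95
tool_pos: [0.555, 0.1534, 0.0416]
ee_rot: [-2.423, -1.998, 0.001]
wrist_force: [-2.4, 1.0, 2.4]
width: 0.0004
```

Run:
```python
from cell import robot
import cv2
for n in ("scene","wrist"):
    f=robot.grab_frame(n);a=f["img"]
    a=a[130:290,220:420] if n=="scene" else a[100:330,220:500]
    cv2.imwrite(f"pics/j_{n}.png",cv2.resize(a,None,fx=2.5,fy=2.5,interpolation=cv2.INTER_CUBIC))
```

```text
(no output)
```

View pics/j_wrist.png

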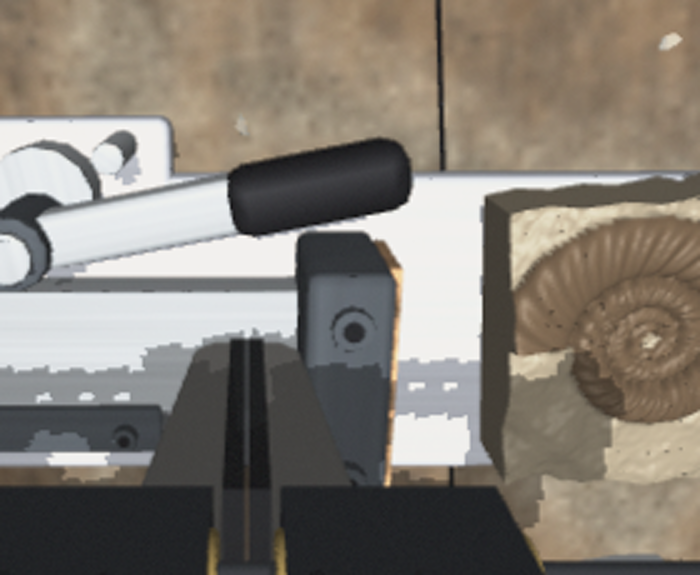

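```bash
(python3 -m creep '[[[0,0.004,0],[0,0,0],0],[[0,0.008,0],[0,0,0],0],[[0,0.012,0],[0,0,0],0],[[0,0.016,0],[0,0,0],0],[[0,0.020,0],[0,0,0],0]]';python3 -m creep '[[[0,0.003,0],[0,0,0],0],[[0,0.006,0],[0,0,0],0],[[0,0.009,0],[0,0,0],0],[[0,0.012,0],[0,0,0],0]]')|grep -E 'pos|force'
```

```text
tool_pos: [0.575, 0.1493, 0.0415]
wrist_force: [-2.1, 0.5, 0.9]
tool_pos: [0.586, 0.1472, 0.0415]
wrist_force: [-4.0, 2.0, 2.0]
```

```bash
(python3 -m creep '[[[0,0.002,0],[0,0,0],0],[[0,0.004,0],[0,0,0],0]]';python3 -m creep '[[[0,0.002,0],[0,0,0],0]]')|grep -E 'pos|force'
python3 - <<'E'
from cell import robot
import cv2
for n in ("scene","wrist"):
    f=robot.grab_frame(n);a=f["img"]
    a=a[130:290,220:420] if n=="scene" else a[100:330,220:500]
    cv2.imwrite(f"pics/k_{n}.png",cv2.resize(a,None,fx=2.5,fy=2.5,interpolation=cv2.INTER_CUBIC))
E
```

```text
tool_pos: [0.59, 0.1464, 0.0415]
wrist_force: [-4.0, 2.6, 1.9]
tool_pos: [0.5921, 0.1461, 0.0415]
wrist_force: [-4.3, 1.2, 0.6]
```

View pics/k_wrist.png

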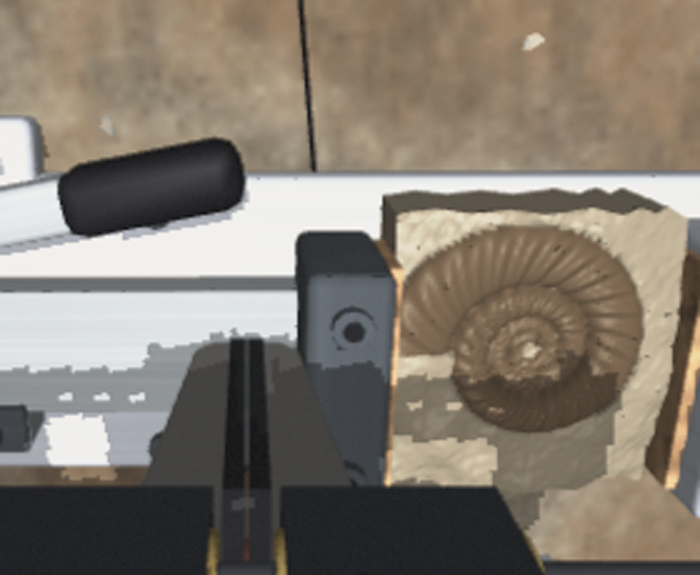

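View pics/k_scene.png

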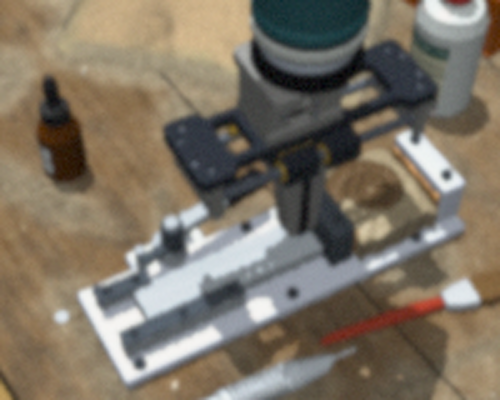

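```bash
(python3 -m creep '[[[0,0.002,0],[0,0,0],0]]';python3 -m creep '[[[0,0.0015,0],[0,0,0],0]]';python3 -m creep '[[[0,0.001,0],[0,0,0],0]]';python3 -m creep '[[[0,0.001,0],[0,0,0],0]]')|grep -E 'pos|force'
```

```text
tool_pos: [0.5932, 0.1459, 0.0414]
wrist_force: [-9.5, 2.6, 6.7]
tool_pos: [0.5932, 0.1458, 0.0414]
wrist_force: [-13.7, 2.9, 9.4]
tool_pos: [0.5932, 0.1458, 0.0414]
wrist_force: [-15.1, 2.9, 9.5]
tool_pos: [0.5932, 0.1458, 0.0414]
wrist_force: [-17.0, 2.3, 12.6]
```

Run:
```python
from cell import robot
import cv2
for n in ("scene","wrist","side"):
    f=robot.grab_frame(n);a=f["img"]
    a=a[130:290,220:420] if n!="wrist" else a[100:330,220:500]
    cv2.imwrite(f"pics/l_{n}.png",cv2.resize(a,None,fx=2.5,fy=2.5,interpolation=cv2.INTER_CUBIC))
print(robot.state()["wrist_force"])
```

```text
[-15.05184693   2.66850954  11.21289504]
```

View pics/l_wrist.png

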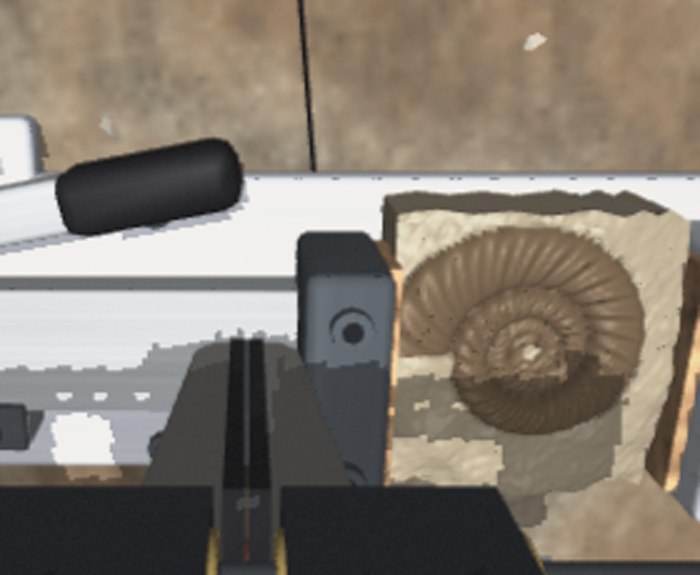

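```bash
(python3 -m creep '[[[0,-0.006,0],[0,0,0],0],[[0,-0.02,0],[0,0,0],0],[[0,-0.025,-0.03],[0,0,0],0],[[0,-0.025,-0.07],[0,0,0],0],[[0,-0.025,-0.108],[0,0,0],0],[[0,-0.025,-0.108],[0,0,0],0],[[0,-0.025,-0.108],[0,0,0],0]]')
python3 - <<'E'
from cell import robot
import cv2,pickle
fs={}
for n in ("scene","wrist"):
    f=robot.grab_frame(n);a=f["img"];fs[n]=f
    a=a[130:290,220:420] if n=="scene" else a[110:250,180:500]
    cv2.imwrite(f"pics/m_{n}.png",cv2.resize(a,None,fx=2.5,fy=2.5,interpolation=cv2.INTER_CUBIC))
pickle.dump(fs,open("f3.pkl","wb"))
E
```

```text
time_s: 11.6
tool_pos: [0.5751, 0.149, 0.151]
ee_rot: [2.423, 1.995, 0.006]
wrist_force: [0.1, 0.5, 0.3]
width: 0.0004
```

View pics/m_wrist.png

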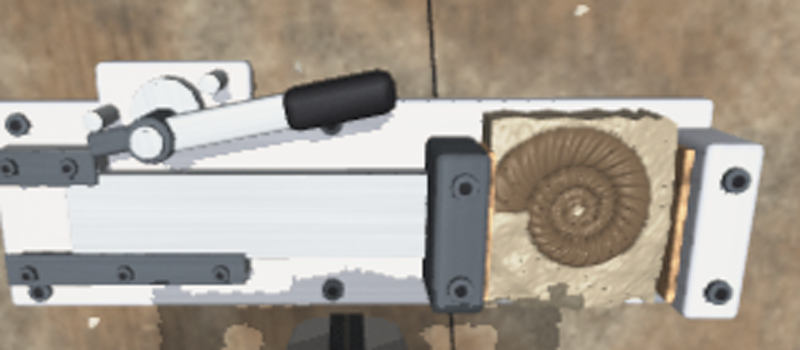

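View pics/m_scene.png

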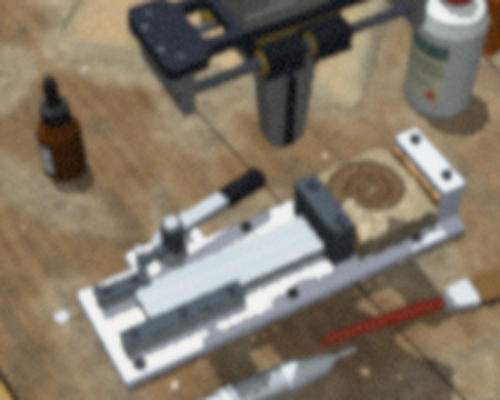

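Run:
```python
import cv2,pickle
from h import *
f=pickle.load(open("f3.pkl","rb"))["wrist"]
cv2.imwrite("pics/m_c.png",cv2.resize(f["img"][145:245,340:500],None,fx=5,fy=5,interpolation=cv2.INTER_CUBIC))
C=lambda u,v:(180+u/2.5,110+v/2.5)
a=np.radians(-11);
b=ray(f,C(683,225),.05)
for n,uv,z in [("jawbackL",C(432,150),.055),("jawbackR",C(432,300),.055),("jawfront",C(490,225),.05),("fixcork",C(683,225),.05),("fixback",C(757,225),.054),("grip",C(340,97),.055),("piv",C(152,138),.058)]:
    q=ray(f,uv,z);print(n,q.round(4),"clamp x rel to cork",(q-b)[:2]@[np.cos(a),np.sin(a)]*1000)
```

```text
jawbackL [0.6122 0.1759 0.055 ] clamp x rel to cork -97.64529439479804
jawbackR [0.6029 0.1178 0.055 ] clamp x rel to cork -95.68647362302202
jawfront [0.6298 0.1419 0.05  ] clamp x rel to cork -73.8887512020347
fixcork [0.7023 0.1276 0.05  ] clamp x rel to cork 0.0
fixback [0.728  0.1238 0.054 ] clamp x rel to cork 26.016428222827198
grip [0.5831 0.2011 0.055 ] clamp x rel to cork -131.0509645809711
piv [0.5143 0.2001 0.058 ] clamp x rel to cork -198.32498360278655
```

View pics/m_c.png

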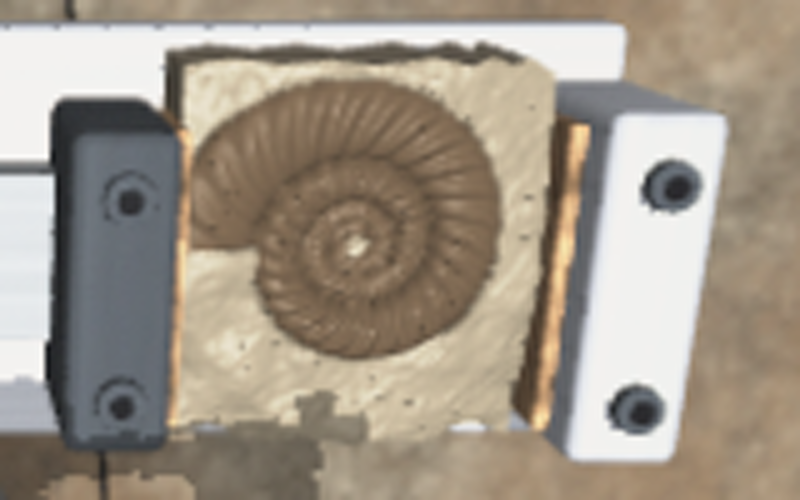

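Run:
```python
import numpy as np
def lk(ph,r=68,b=12,a=10,gap=0):
    ph=np.radians(ph);u=np.array([np.cos(ph),np.sin(ph)]);n=np.array([-np.sin(ph),np.cos(ph)])
    c=r*u-n*(8+gap+a*abs(n[1])+b*abs(n[0]));return c[1],c[0]
tx,ty=lk(-12,gap=10);cam=np.array([.513,.200]);a=np.radians(12)
w=cam+np.array([ty*np.cos(a)-tx*np.sin(a),ty*np.sin(a)+tx*np.cos(a)])/1000
print("start",tx,ty,w)
for p in range(-12,193,6):print(p,*(round(x,1) for x in lk(p)))
```

```text
start -43.752798935483945 60.21921594565572 [0.581      0.16972358]
-12 -34.0 62.3
-6 -26.2 65.6
0 -18.0 68.0
6 -12.0 69.6
12 -5.7 70.7
18 0.8 71.2
24 7.5 71.1
30 14.4 70.2
36 21.2 68.6
42 28.1 66.2
48 34.7 63.0
54 41.1 59.1
60 47.2 54.3
66 52.8 48.7
72 57.7 42.4
78 62.0 35.5
84 65.4 28.0
90 68.0 20.0
96 69.8 13.8
102 71.1 7.2
108 71.6 0.4
114 71.5 -6.6
120 70.6 -13.7
126 68.9 -20.9
132 66.3 -28.0
138 62.9 -34.8
144 58.7 -41.4
150 53.6 -47.6
156 47.8 -53.2
162 41.2 -58.1
168 34.0 -62.3
174 26.2 -65.6
180 18.0 -68.0
186 12.0 -69.6
192 5.7 -70.7
```

```bash
python3 -m creep '[[[0.01,-0.002,0],[0,0,-8],0],[[0.02,-0.003,0],[0,0,-16],0],[[0.02,-0.003,0],[0,0,-23],0],[[0.02,-0.003,0.03],[0,0,-23],0],[[0.02,-0.003,0.05],[0,0,-23],0],[[0.02,-0.003,0.05],[0,0,-23],0]]'
python3 - <<'E'
from cell import robot
import cv2
f=robot.grab_frame("wrist");cv2.imwrite("pics/n.png",f["img"])
E
```

```text
time_s: 12.3
tool_pos: [0.5714, 0.1685, 0.0952]
ee_rot: [-1.975, -2.438, 0.011]
wrist_force: [-0.6, -0.4, -0.0]
width: 0.0004
```

View pics/n.png

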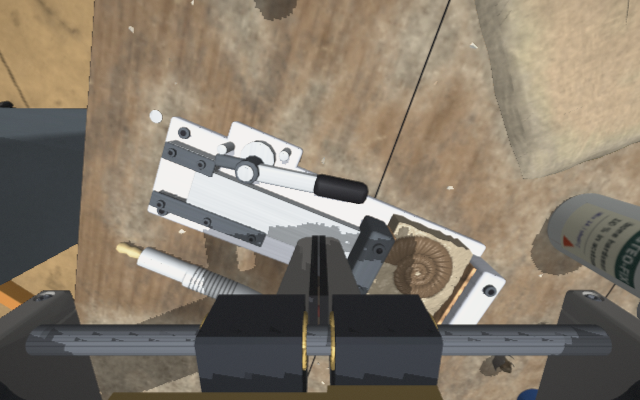

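```bash
python3 -m creep '[[[0,0,0.03],[0,0,0],0],[[0,0,0.05],[0,0,0],0],[[0,0,0.055],[0,0,0],0],[[0,0,0.055],[0,0,0],0]]'
python3 - <<'E'
from cell import robot
import cv2
f=robot.grab_frame("wrist");cv2.imwrite("pics/o.png",f["img"][100:330,180:500])
s=robot.state();print(s["tool_pos"],s["wrist_force"])
E
```

```text
time_s: 12.75
tool_pos: [0.5741, 0.1699, 0.0445]
ee_rot: [-1.977, -2.441, 0.001]
wrist_force: [-0.1, 0.4, -0.5]
width: 0.0003
[0.57476633 0.17010001 0.04536185] [ 0.79549396 -0.22308263  0.38791875]
```

View pics/o.png

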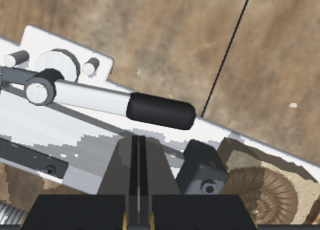

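```bash
python3 -m creep '[[[0,0,0.005],[0,0,0],0],[[0.004,0.002,0.005],[0,0,0],0],[[0.008,0.004,0.005],[0,0,0],0],[[0.012,0.006,0.005],[0,0,0],0],[[0.016,0.009,0.005],[0,0,0],0],[[0.020,0.011,0.005],[0,0,0],0],[[0.024,0.0125,0.005],[0,0,0],0],[[0.030,0.015,0.005],[0,0,0],0],[[0.036,0.0165,0.005],[0,0,0],0]]'
python3 - <<'E'
from cell import robot
import cv2
f=robot.grab_frame("wrist");cv2.imwrite("pics/p.png",f["img"][100:330,180:500])
E
```

```text
time_s: 13.7
tool_pos: [0.5828, 0.2077, 0.0393]
ee_rot: [1.977, 2.441, -0.003]
wrist_force: [-1.2, -5.5, 0.5]
width: 0.0004
```

View pics/p.png

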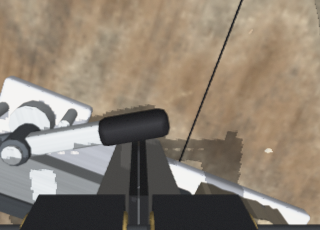

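```bash
python3 -m creep '[[[0.0065,0.0005,0],[0,0,0],0],[[0.013,0.0005,0],[0,0,0],0],[[0.020,-0.0005,0],[0,0,0],0],[[0.027,-0.002,0],[0,0,0],0],[[0.034,-0.0045,0],[0,0,0],0],[[0.0405,-0.0075,0],[0,0,0],0],[[0.047,-0.0115,0],[0,0,0],0],[[0.053,-0.0165,0],[0,0,0],0],[[0.0585,-0.022,0],[0,0,0],0],[[0.0635,-0.028,0],[0,0,0],0]]'
python3 - <<'E'
from cell import robot
import cv2
f=robot.grab_frame("wrist");cv2.imwrite("pics/q.png",f["img"][100:330,180:500])
E
```

```text
time_s: 14.75
tool_pos: [0.542, 0.2657, 0.0399]
ee_rot: [1.977, 2.441, 0.002]
wrist_force: [3.6, -2.1, 0.5]
width: -0.0001
```

View pics/q.png

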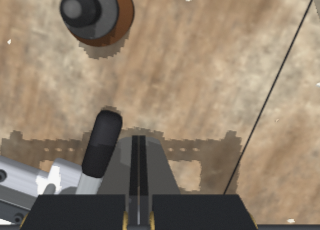

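```bash
python3 -m creep '[[[0.004,-0.007,0],[0,0,0],0],[[0.0075,-0.0145,0],[0,0,0],0],[[0.010,-0.0225,0],[0,0,0],0],[[0.012,-0.0285,0],[0,0,0],0],[[0.013,-0.035,0],[0,0,0],0],[[0.014,-0.042,0],[0,0,0],0],[[0.014,-0.049,0],[0,0,0],0],[[0.013,-0.056,0],[0,0,0],0],[[0.011,-0.063,0],[0,0,0],0],[[0.0085,-0.0705,0],[0,0,0],0]]'
python3 - <<'E'
from cell import robot
import cv2
f=robot.grab_frame("wrist");cv2.imwrite("pics/r.png",f["img"][100:330,180:500])
f=robot.grab_frame("scene");cv2.imwrite("pics/r2.png",cv2.resize(f["img"][130:290,220:420],None,fx=2.5,fy=2.5,interpolation=cv2.INTER_CUBIC))
E
```

```text
time_s: 15.8
tool_pos: [0.471, 0.2587, 0.0397]
ee_rot: [-1.977, -2.441, -0.001]
wrist_force: [4.4, 0.8, 0.5]
width: 0.0004
```

View pics/r.png

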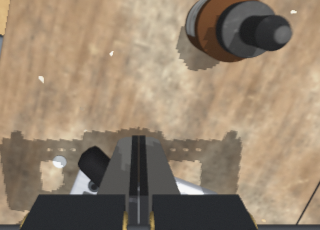

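View pics/r2.png

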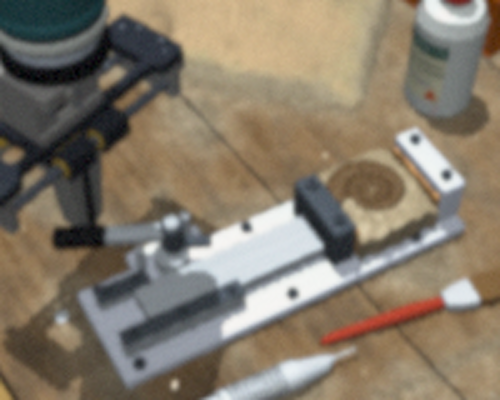

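```bash
python3 -m creep '[[[-0.0035,-0.007,0],[0,0,0],0],[[-0.0075,-0.0135,0],[0,0,0],0],[[-0.0125,-0.0195,0],[0,0,0],0],[[-0.0185,-0.025,0],[0,0,0],0],[[-0.025,-0.030,0],[0,0,0],0],[[-0.028,-0.032,0],[0,0,0],0],[[-0.032,-0.034,0],[0,0,0],0]]'
python3 -m creep '[[[-0.003,-0.001,0],[0,0,0],0],[[-0.006,-0.002,0],[0,0,0],0]]'|grep -E 'pos|force'
python3 - <<'E'
from cell import robot
import cv2
f=robot.grab_frame("wrist");cv2.imwrite("pics/s.png",f["img"][100:330,180:500])
E
```

```text
time_s: 16.6
tool_pos: [0.4475, 0.2239, 0.0407]
ee_rot: [1.975, 2.442, 0.016]
wrist_force: [7.2, 10.2, -3.2]
width: 0.0001
tool_pos: [0.4466, 0.218, 0.0407]
wrist_force: [7.9, 10.9, -2.0]
```

View pics/s.png

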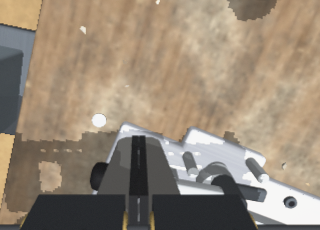

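```bash
(python3 -m creep '[[[-0.002,0,0],[0,0,0],0],[[-0.004,0,0],[0,0,0],0]]';python3 -m creep '[[[-0.002,0,0],[0,0,0],0]]';python3 -m creep '[[[-0.0015,0,0],[0,0,0],0]]')|grep -E 'pos|force'
```

```text
tool_pos: [0.4462, 0.2142, 0.0406]
wrist_force: [3.7, 12.2, 0.7]
tool_pos: [0.4461, 0.2123, 0.0405]
wrist_force: [2.6, 11.2, 1.7]
tool_pos: [0.4461, 0.2107, 0.0405]
wrist_force: [2.4, 10.3, 3.1]
```

```bash
(python3 -m creep '[[[-0.002,0,0],[0,0,0],0]]';python3 -m creep '[[[-0.0015,0,0],[0,0,0],0]]';python3 -m creep '[[[-0.0015,0,0],[0,0,0],0]]';python3 -m creep '[[[-0.0015,0,0],[0,0,0],0]]')|grep -E 'pos|force'
```

```text
tool_pos: [0.4461, 0.2089, 0.0405]
wrist_force: [0.7, 10.7, 3.4]
tool_pos: [0.4462, 0.2074, 0.0405]
wrist_force: [0.3, 11.9, 3.8]
tool_pos: [0.4462, 0.2061, 0.0404]
wrist_force: [-0.8, 13.0, 4.6]
tool_pos: [0.4462, 0.2046, 0.0404]
wrist_force: [-1.3, 11.4, 4.5]
```

```bash
(python3 -m creep '[[[-0.001,0,0],[0,0,0],0]]';python3 -m creep '[[[-0.001,0,0],[0,0,0],0]]';python3 -m creep '[[[-0.001,0,0],[0,0,0],0]]')|grep -E 'pos|force'
```

```text
tool_pos: [0.4463, 0.2035, 0.0404]
wrist_force: [-0.9, 10.9, 5.3]
tool_pos: [0.4464, 0.2032, 0.0405]
wrist_force: [-1.9, 13.8, 5.5]
tool_pos: [0.4464, 0.2031, 0.0405]
wrist_force: [-2.0, 16.5, 4.0]
```

```bash
python3 -m creep '[[[0.005,0,0],[0,0,0],0],[[0.015,0,0],[0,0,0],0],[[0.015,0,-0.04],[0,0,0],0],[[0.015,0,-0.08],[0,0,0],0],[[-0.01,0.02,-0.11],[0,0,0],0],[[-0.05,0.04,-0.13],[0,0,0],0],[[-0.08,0.06,-0.13],[0,0,0],0],[[-0.08,0.06,-0.13],[0,0,0],0],[[-0.08,0.06,-0.13],[0,0,0],0]]'
python3 - <<'E'
from cell import robot
import cv2,pickle
fs={}
for n in ("scene","wrist"):
    f=robot.grab_frame(n);a=f["img"];fs[n]=f
    cv2.imwrite(f"pics/t_{n}.png",cv2.resize(a[130:290,220:420],None,fx=3.5,fy=3.5,interpolation=cv2.INTER_CUBIC) if n=="scene" else a)
pickle.dump(fs,open("f4.pkl","wb"))
E
```

```text
time_s: 18.85
tool_pos: [0.5216, 0.1304, 0.1685]
ee_rot: [-1.978, -2.438, 0.005]
wrist_force: [0.4, 0.5, -0.3]
width: 0.0
```

View pics/t_wrist.png

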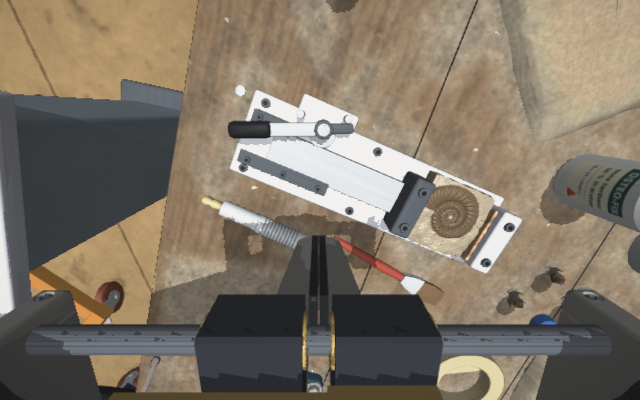

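View pics/t_scene.png

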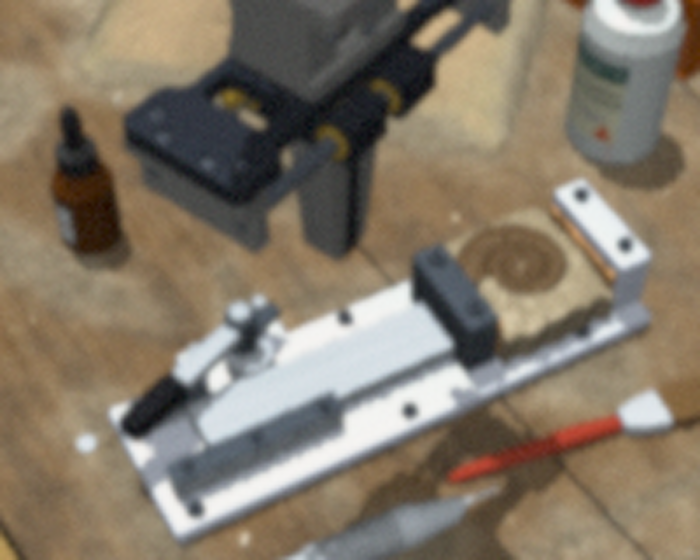

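Run:
```python
import cv2,pickle
f=pickle.load(open("f4.pkl","rb"))["wrist"]
cv2.imwrite("pics/t_c.png",cv2.resize(f["img"][80:280,220:530],None,fx=2.55,fy=2.55,interpolation=cv2.INTER_CUBIC))
f=pickle.load(open("f4.pkl","rb"))["wrist"]
cv2.imwrite("pics/t_d.png",cv2.resize(f["img"][90:170,220:370],None,fx=5,fy=5,interpolation=cv2.INTER_CUBIC))
```

```text
(no output)
```

View pics/t_c.png

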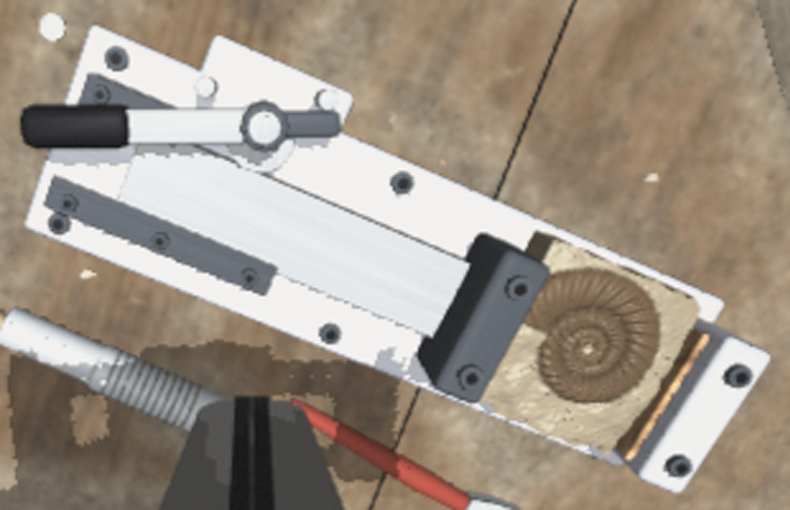

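View pics/t_d.png

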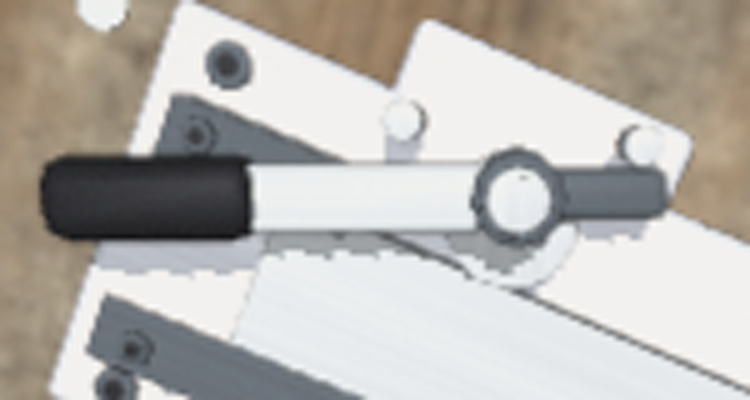

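```bash
python3 -m creep '[[[0,0,-0.03],[0,0,0],0],[[0,0,-0.05],[0,0,0],0],[[0,0,-0.05],[0,0,0],0]]'; python3 -c "
from cell import robot
print(robot.close_job())"
```

```text
time_s: 19.25
tool_pos: [0.5233, 0.1333, 0.2217]
ee_rot: [1.973, 2.443, 0.005]
wrist_force: [-0.9, -0.2, 0.1]
width: 0.0004
the job is handed in; nothing more can be done
None
```

The fossil block is clamped and locked, and the job is handed in after about 19 s of robot time.

- **Unlocking:** I swung the lever with the closed fingertips from its locked end round by the left to its low point. There the force rose to about 12 N with no further motion.
- **Closing the jaw:** I pushed the sliding jaw from behind, at about 2.5 N sliding and 4–5 N while moving the block. It stopped against the fixed jaw at 17 N horizontally, with about 12 N upward on the fingers at the same time. That is more than the sliding needed, and I didn't find out why the upward part appeared.
- **Locking:** I swung the lever back until it stopped at about 17 N.

**Last checks:**
- **Block and jaw:** before locking, the jaw's back measured 96–98 mm from the fixed jaw's cork; 96 mm is expected with the block held. The block looked square against both jaws then and still did after locking. I did not measure the jaw again after locking.
- **Cam lock:** the lever lies along its locked direction with its tail against the stop pin.
- **Bystanders:** the bottle, brush and air scribe look to be where they were.
- **Robot:** the gripper is clear of everything, with about 1 N or less on the wrist.

No check failed. The clamp position found from different camera views differed by 2–3 mm, so I judged every stop by the rise in force.

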